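Blot the rinsed fluff filter on the drying stone and hang it up

TASK

Blot the rinsed fluff filter on the drying stone: press it gently but firmly (about 10 to 15 N) flat against the stone for a second on each of its three outer faces in turn, first the sloping side with the thumb tab, then the bottom, then the plain sloping side. Then hang it by its handle on both hooks of the chrome bracket and let go, leaving it hanging still and level, well clear of the cabinet top. Do not bang it down, and leave the other things on the cabinet where they stand.

Things in the scene. Friction and masses are not known exactly. Their poses are not given: they have to be found in the camera images.
- filter: Fluff filter: loose, rigid, boat-shaped open white plastic tray, 0.18 to 0.33 kg, upright on its flat bottom at the start. Origin: centre of the underside; z up, x along the keel. 120 mm long (x), bottom 34 mm wide (y); flat sides slope out at 40 degrees from level, from y = 16, z = 0 to the rim at y = 59, z = 36 mm. A fixed arched handle stands over it in the xz plane.
- bar_mid (a point): Middle of the handle's straight top bar, where to grip. Bar: 126 mm along filter x, 12 mm thick (y), 14 mm tall, z = 98 to 112 mm; this point at z = 105 mm, 7 mm above its underside. The arch's two posts stand at x = +-60 mm (14 mm wide in y), their inner faces 57 mm from the middle. Same axes as the filter.
- tab_face (a point): Centre of the outer surface of the sloping side with the thumb tab (filter y = +37.5, z = 18 mm), 120 by 56 mm. Its z axis is square to the face, into the tray: straight up when this face lies flat; x as filter x. The tab, 30 mm along x, 4 mm thick, stands upright on the middle of this side's rim, up to filter z = 62 mm.
- plain_face (a point): Centre of the outer surface of the plain sloping side (filter y = -37.5 mm, z = 18 mm), 120 by 56 mm; z axis square to the face into the tray, as for tab_face.
- keel_face (a point): Centre of the flat bottom's outer surface (the filter's origin), 120 by 34 mm; z axis up into the tray.
- stone: The drying stone: a rigid, fixed, level, off-white slab 200 x 200 mm, 14 mm thick. Origin: centre of its underside on the tiles; its top is 14 mm above that; x and y along its edges.
- bracket: Fixed chrome clamp bracket. Base plate 130 x 150 x 12 mm, 18 mm post, and two level round hook rods (8 mm thick, axis 200 mm up) at y = +32 and -32 mm that run side by side from the post's crossbar toward the bracket's -x (the robot's side). The post's head is 40 mm wide, its front at x = -17 mm, its top 210 mm high. Origin: centre of the base's underside; z up.
- hook_seat (a point): Midway between the two hook rods, level with their tops (204 mm up), 88 mm before the post's axis: the bar's underside rests about here, the bar lying across both rods along the bracket's y (either way round). 17 mm nearer the robot the rods bend up; their tips are 31 mm nearer and reach 227 mm high. Bracket's axes.
- spray: Bystander: closed green spray bottle with a white trigger head, 72 mm across, 221 mm tall; origin under its centre.
- jar: Bystander: amber glass jar with metal lid, 72 mm across, 85 mm tall; origin under its centre.
- scoop: Bystander: red measuring scoop, round cup 60 mm across, 42 mm tall, handle 85 mm long to its +x; origin under the cup.
- brush: Bystander: small brush lying along its x axis; origin under its middle.
- cup: Bystander: white plastic dosing cup 70 mm across, 60 mm tall; origin under its centre.
- caddy: Fixed: grey plastic caddy with a sliding lid, 154 x 220 mm, 103 mm tall; origin under its centre, at the far edge.
Not all that is in view belongs to the job. Leave any orange look-alike of the filter alone.

How it is judged:
By the outcome, as a careful person would: the job done as asked, in the order asked, and still so for the second after the job is handed in, with the robot touching nothing.
It also fails if it takes over 72 s, if anything falls off the work surface, if the arm or the gripper's body presses on something with over 40 N, if the wrist force passes 120 N, or if a joint passes its speed limit or range.

ROBOT

A 7-joint arm with a two-finger parallel gripper is mounted at the origin on the work surface. World frame = base frame: x ahead of the robot, y to its left, z up, the work surface at z = 0. Lengths are in m, angles in rad, forces in N, time in s.
With the tool pointing down it reaches from about 0.4 to 0.925 m from the base axis. Payload 4.1 kg.
Tool frame: the origin (TCP) lies at the very end of the fingers, on their centre line; the grasp point (between the pads) lies 19 mm behind it; z points along the fingers, y is the line along which they close (so a half turn about z gives the same grasp; the last joint's range is limited). The gripper opens to 85 mm and grips with 20 to 120 N. Pads are 22 mm wide; open, the fingers measure 114 mm over their backs; the gripper's body (76 mm by 85 mm) begins 54 mm behind the grasp point. The pads swing forward as they close: fully open they stand 13 mm farther back than shut.
Start: joints at [-1.272, 0.398, 0.045, 1.537, -0.019, 1.207, -0.051], TCP at [0.252, 0.599, 0.231] pointing down, gripper open.
Joint ranges: [-2.82, 2.82], [-0.49, 2.23], [-1.37, 1.46], [0, 2.46], [-1.36, 4.5], [0.23, 2], [-2.94, 2.94]. Speed limits (rad/s): [2.57, 2.57, 3.14, 3.14, 3.14, 3.14, 3.14].

INTERFACE

Orientations are given as a rotation vector (axis times angle).
In Python, from cell import manip gives the robot as it stands. The module is installed in compiled form; this text tells all that it offers.
- The arm moves only by the tool drive_tool, never from a script. Its argument "steps" is a list of rows, each a list of 4 numbers: the shift along the tool's x, y, z in m, then the turn about the tool's z in degrees. In form: [[dx, dy, dz, yaw], ...]. A call has 1 to 10 rows; each row is the pose to reach, as a shift and turn from the pose commanded when the call began, along the tool's axes at that moment; what a row does not reach only later rows make up. A row lasts 1/8 s, in which the tool goes at most 62.5 mm and 10.7 degrees, less where a joint would pass 70% of its speed; a pose out of reach is approached as far as the arm can. A call with a gripper value outside its range is refused whole. "jaw" is the closure, from 0 (fully open) to 1 (shut), set as the call begins (left out, the last holds). The fingers move at their own pace and stop on an object; "grip_force" is the grip in N (left out, the last holds). Time passes only in rows, so rows that repeat a pose let the fingers close. It gives the time, the measured TCP pose, the force, the opening and the grip force at its end, in the units of the state.
- manip.get_obs(): the state, without advancing time (a new reading comes with each control period).
- manip.capture(name): name is "side" or "top" or "wrist"; returns a dict with "img" (384x512x3 uint8, red, green, blue), "fx", "fy", "cx", "cy" (pixels), "R" (3x3) and "t" (3): a world point X has camera coordinates R X + t. Camera axes: x right, y down, z forward; pixel columns grow to the right and rows downward; lengths in m; the calibration is good to about 2 mm. The wrist camera is an equidistant fisheye: a pixel r from the principal point sees the ray r / f radians off the axis. A picture is of the moment at which its call begins. There is no depth.
- manip.finish_job(): hands the job in; it is judged then, once.
The state is a dict: "t": time; "q": joint angles; "joint_vel": joint speeds; "joint_efforts": joint torques, N m; "position": TCP position; "orientation": TCP orientation; "force": force on the tool from outside, world axes, zero at the start; "ft_torque": the same for the moment, N m; "width": opening from 0.0 (shut) to 1.0 (fully open); "finger_force": force on a finger pad.
Only numpy, scipy, OpenCV 4.12 (cv2) and the standard library are available. Lean on these libraries where they do the work, as an engineer would, in place of code of your own. Each camera call takes 0.05 s, during which the arm holds its last target. There are 200 camera calls.

## Working session

There is one attempt and no reset: what is moved stays moved. The work goes in short steps, Python scripts to look and compute and a tool call to move; the robot and the scene stay as the last step left them, time stands still between calls to the robot, and variables do not carry over. Pictures are saved under pics/ and viewed, at most 10 in all, crops included, and the job is handed in when it is done.

Besides the shell and the picture viewer there is one more tool, called after "Emit:" as name(argument=value, ...), one argument or row to a line, values as JSON. drive_tool: Moves the arm, as the interface text tells. Its arguments: {"type":"object","properties":{"steps":{"type":"array","items":{"type":"array","items":{"type":"number"}}},"jaw":{"type":"number"},"grip_force":{"type":"number"}},"required":["steps"]}

```bash
mkdir -p pics; cat > h.py <<'E'
import numpy as np, cv2
from scipy.spatial.transform import Rotation as Ro
from cell import manip
def ray(c,u,v):
    R=np.array(c["R"]);t=np.array(c["t"]);o=-R.T@t
    d=R.T@np.array([(u-c["cx"])/c["fx"],(v-c["cy"])/c["fy"],1.0]);return o,d
def plane(c,u,v,z):
    o,d=ray(c,u,v);return o+d*(z-o[2])/d[2]
def proj(c,X):
    p=np.array(c["R"])@np.array(X)+np.array(c["t"]);return c["fx"]*p[0]/p[2]+c["cx"],c["fy"]*p[1]/p[2]+c["cy"]
def tri(c1,p1,c2,p2):
    o1,d1=ray(c1,*p1);o2,d2=ray(c2,*p2)
    s=np.linalg.lstsq(np.c_[d1,-d2],o2-o1,rcond=None)[0]
    a=o1+d1*s[0];b=o2+d2*s[1];return (a+b)/2,np.linalg.norm(a-b)
def save(img,n):cv2.imwrite("pics/"+n,img[:,:,::-1])
def st():
    s=manip.get_obs();print("t",round(s["t"],2),"p",np.round(s["position"],4),"o",np.round(s["orientation"],3),"F",np.round(s["force"],1),"M",np.round(s["ft_torque"],2),"w",np.round(s["width"],3),"ff",np.round(s["finger_force"],1),"q",np.round(s["q"],3));return s
E
python3 - <<'E'
from h import *
s=st();print(Ro.from_rotvec(s["orientation"]).as_matrix().round(3))
import pickle
C={n:manip.capture(n) for n in("side","top")}
pickle.dump(C,open("c0.pkl","wb"))
for n,c in C.items():
    print(n,c["fx"],c["cx"],c["cy"],np.round(c["R"],3).tolist(),np.round(-np.array(c["R"]).T@c["t"],3))
    save(cv2.resize(c["img"],(800,600)),n+"0.png")
E
```

```text
t 0.0 p [0.2515 0.5987 0.2302] o [-6.210e-01 -3.079e+00  3.000e-03] F [ 0.1  0.3 -0.3] M [-0.07 -0.04 -0.03] w 1.003 ff 0.0 q [-1.272  0.399  0.045  1.538 -0.019  1.207 -0.051]
[[-0.922  0.387 -0.001]
 [ 0.387  0.922 -0.002]
 [-0.    -0.002 -1.   ]]
side 497.86055950067333 260.17042130293373 193.27414622341996 [[-0.872, -0.49, 0.008], [-0.384, 0.673, -0.632], [0.304, -0.554, -0.775]] [0.006 0.91  1.49 ]
top 385.9384897976612 252.0036237775163 187.7534712373669 [[0.024, -1.0, -0.001], [-0.989, -0.024, -0.143], [0.143, 0.004, -0.99]] [ 0.365 -0.055  1.352]
```

View pics/side0.png

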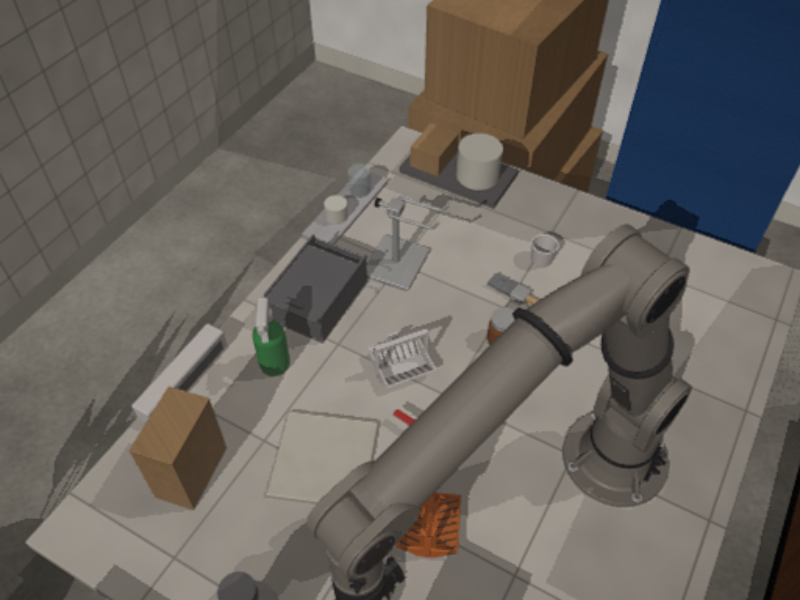

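View pics/top0.png

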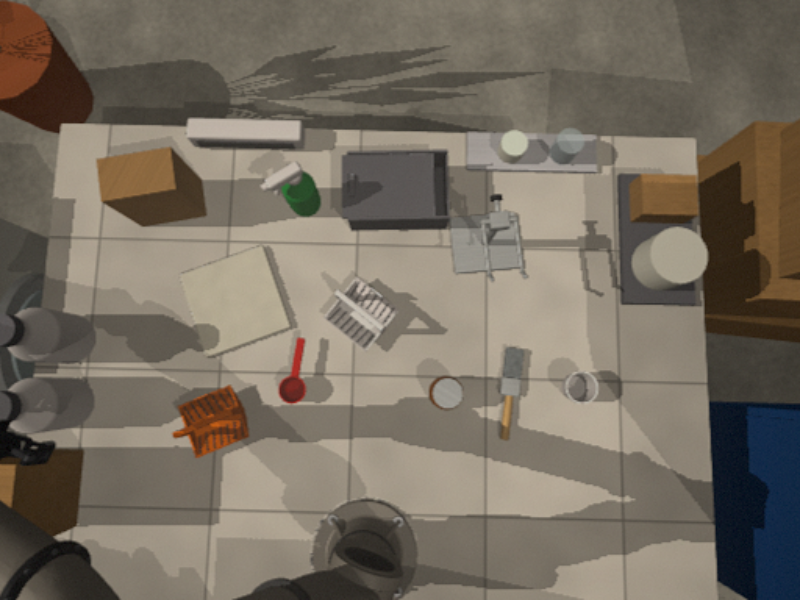

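The white tray at side (402,358) / top (363,312) is the filter. The orange one at top (213,420) / side (432,525) is the look-alike, because the description says white. The stone is at top (238,300) and the bracket at top (488,240). I'll confirm with an enlarged crop.

```bash
python3 - <<'E'
from h import *
import pickle
C=pickle.load(open("c0.pkl","rb"))
def crop(n,u,v,w,h,S):
    return cv2.resize(C[n]["img"][v:v+h,u:u+w],(w*S,h*S),interpolation=cv2.INTER_CUBIC)
# filter side: 512-scale (257,229); top (232,200)
a=crop("side",222,195,66,60,6);b=crop("top",197,165,66,60,6)
c=crop("side",222,112,99,75,4);d=crop("top",272,112,99,75,4)
im=np.vstack([np.hstack([a,b]),np.hstack([c,d])[:240,:]] if False else [np.hstack([a,b])[:, :792],np.hstack([c,d])[:230,:792]])
print(im.shape);save(im,"crop1.png")
E
```

```text
(590, 792, 3)
```

View pics/crop1.png

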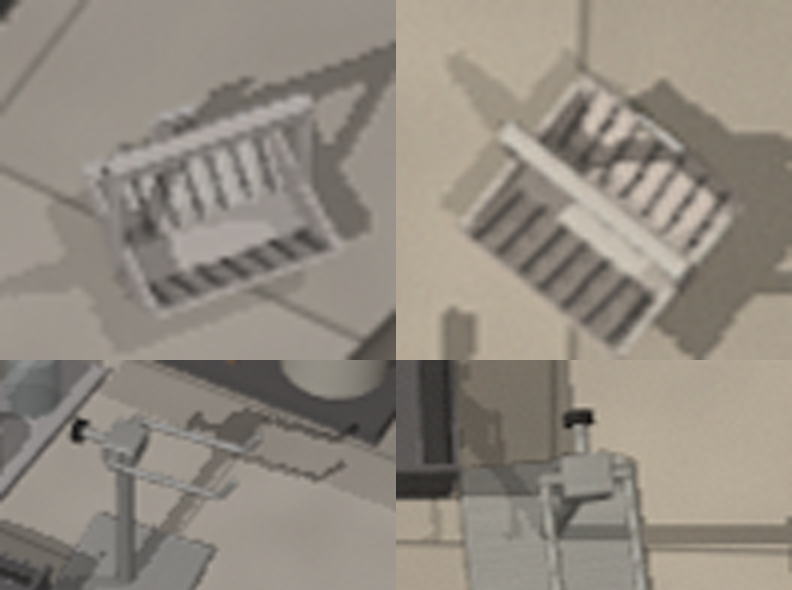

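```bash
python3 - <<'E'
from h import *
import pickle
C=pickle.load(open("c0.pkl","rb"));S,T=C["side"],C["top"]
sc=lambda x,y:(222+(x-.5)/6,195+(y-.5)/6); tc=lambda x,y:(197+(x-396-.5)/6,165+(y-.5)/6)
P=[]
for a,b in [((92,170),(507,131)),((310,104),(684,272))]:
    X,e=tri(S,sc(*a),T,tc(*b));P.append(X);print("bar end",X.round(4),e.round(4))
d=P[1]-P[0];print("len",np.linalg.norm(d),"mid",(P[0]+P[1])/2,"yaw",np.degrees(np.arctan2(d[1],d[0])))
# rim corners in top at z=.036
for p in [(583,75),(733,208),(625,352),(463,225)]: print("rim",plane(T,*tc(*p),.036).round(4))
print("tab?",plane(T,*tc(665,135),.062).round(4),plane(S,*sc(180,115),.062).round(4))
k=.64
for n,p in [("tl",(180,278)),("tr",(263,246)),("br",(296,326)),("bl",(211,356))]: print("stone top",plane(T,p[0]*k,p[1]*k,.014).round(4))
for p in [(266,495),(286,410),(379,421)]: print("stone side",plane(S,p[0]*k,p[1]*k,.014).round(4))
for p in [(450,220),(453,273),(524,267)]: print("base",plane(T,p[0]*k,p[1]*k,.012).round(4))
bt=lambda x,y:(272+(x-396)/4,112+(y-360)/4)
bs=lambda x,y:(222+x/4,112+(y-360)/4)
for p in [(547,475),(557,590),(626,460),(645,590)]: print("rod top",plane(T,*bt(*p),.2).round(4))
for p in [(110,465),(225,493),(150,425),(260,440),(330,475)]: print("rod side",plane(S,*bs(*p),.2).round(4))
# crop picture of bracket
a=cv2.resize(S["img"][112:182,232:332],(700,490),interpolation=cv2.INTER_CUBIC)
save(a[:300],"x.png")
b=cv2.resize(T["img"][118:188,280:350],(400,400),interpolation=cv2.INTER_CUBIC)
a=cv2.resize(S["img"][115:190,230:315],(400,353),interpolation=cv2.INTER_CUBIC);a=np.vstack([a,np.zeros((47,400,3),np.uint8)])
save(np.hstack([a,b]),"br.png")
E
```

```text
bar end [0.5503 0.0715 0.1033] 0.0085
bar end [ 0.4698 -0.0291  0.105 ] 0.0034
len 0.12881854885443858 mid [0.51003815 0.02123433 0.10415721] yaw -128.65348722201983
rim [0.5896 0.0342 0.036 ]
rim [ 0.5146 -0.0541  0.036 ]
rim [0.4311 0.0052 0.036 ]
rim [0.5011 0.0999 0.036 ]
tab? [ 0.5521 -0.0148  0.062 ] [ 0.546 -0.013  0.062]
stone top [0.5821 0.4326 0.014 ]
stone top [0.6601 0.2498 0.014 ]
stone top [0.4801 0.1664 0.014 ]
stone top [0.4092 0.351  0.014 ]
stone side [0.5863 0.4375 0.014 ]
stone side [0.6663 0.2523 0.014 ]
stone side [0.4745 0.1753 0.014 ]
base [ 0.7314 -0.1737  0.012 ]
base [ 0.6086 -0.1818  0.012 ]
base [ 0.6262 -0.342   0.012 ]
rod top [ 0.6818 -0.2238  0.2   ]
rod top [ 0.5922 -0.2316  0.2   ]
rod top [ 0.6951 -0.2844  0.2   ]
rod top [ 0.5938 -0.2984  0.2   ]
rod side [ 0.6752 -0.2209  0.2   ]
rod side [ 0.5665 -0.2416  0.2   ]
rod side [ 0.6693 -0.2855  0.2   ]
rod side [ 0.5707 -0.3188  0.2   ]
rod side [ 0.4938 -0.3098  0.2   ]
```

View pics/br.png

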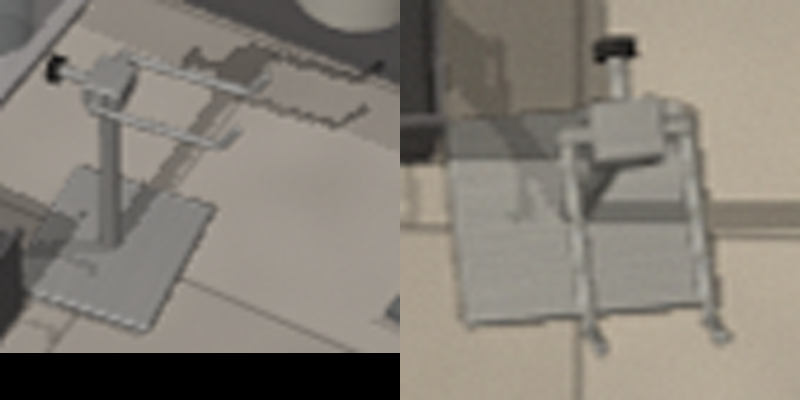

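White filter confirmed: bar ends in the crop are at side (92,170)/(310,104) and top (507,131)/(684,272), with the tab strip on the far rim at top (665,135). The bracket crop shows rod tips at top (600,350)/(722,338) and side (236,130)/(265,78).

```bash
python3 - <<'E'
from h import *
import pickle
C=pickle.load(open("c0.pkl","rb"));S,T=C["side"],C["top"]
t=lambda x,y:(280+(x-400)/5.714-.4,118+y/5.714-.4); s=lambda x,y:(230+x/4.706-.4,115+y/4.706-.4)
for n,a,b in [("tipL",(236,130),(600,350)),("tipR",(266,76),(722,338)),("bendL",(217,146),(588,318)),("bendR",(248,92),(711,308)),("rootL",(98,107),(572,148)),("rootR",(130,60),(690,122))]:
    X,e=tri(S,s(*a),T,t(*b));print(n,X.round(4),e.round(4))
for p in [(465,325),(700,303)]:print("baseT",plane(T,*t(*p),.012).round(4))
for p in [(215,208),(150,330),(35,292),(80,165)]:print("baseS",plane(S,*s(*p),.012).round(4))
# stone by mask on rectified plane views
for n,c in C.items():
    w=np.zeros((600,600),np.uint8);g=np.stack(np.meshgrid(np.arange(600),np.arange(600),indexing="ij"),-1)*.0005+[.38,.15]
    X=np.concatenate([g,np.full(g.shape[:2]+(1,),.014)],-1);p=X@np.array(c["R"]).T+c["t"]
    u=(c["fx"]*p[...,0]/p[...,2]+c["cx"]).astype(np.float32);v=(c["fy"]*p[...,1]/p[...,2]+c["cy"]).astype(np.float32)
    im=cv2.remap(c["img"],u,v,cv2.INTER_LINEAR);lab=cv2.cvtColor(im,cv2.COLOR_RGB2LAB).astype(int)
    ref=np.median(lab[250:350,250:350].reshape(-1,3),0);bg=np.median(lab[:60,:].reshape(-1,3),0);print(n,ref,bg)
    m=((np.abs(lab[...,1]-ref[1])<3)&(np.abs(lab[...,2]-ref[2])<4)).astype(np.uint8)
    m=cv2.morphologyEx(m,cv2.MORPH_OPEN,np.ones((9,9)))
    cs,_=cv2.findContours(m,0,2);k=max(cs,key=cv2.contourArea);r=cv2.minAreaRect(k)
    print("stone",r[0][1]*.0005+.38,r[0][0]*.0005+.15,np.array(r[1])*.0005,r[2])
d=np.array([0.510-.2515,.0215-.5987]);print("to filter tool dx,dy",d@[-.922,.387],d@[.387,.922])
E
```

```text
tipL [ 0.5586 -0.2349  0.2253] 0.0013
tipR [ 0.566  -0.2981  0.226 ] 0.0019
bendL [ 0.5767 -0.2333  0.2014] 0.0076
bendR [ 0.5839 -0.2987  0.2005] 0.0074
rootL [ 0.6722 -0.223   0.2044] 0.0004
rootR [ 0.686  -0.2891  0.1956] 0.0087
baseT [ 0.6095 -0.1855  0.012 ]
baseT [ 0.6268 -0.3305  0.012 ]
baseS [ 0.6223 -0.3354  0.012 ]
baseS [ 0.6037 -0.1872  0.012 ]
baseS [ 0.7076 -0.1758  0.012 ]
baseS [ 0.7495 -0.322   0.012 ]
side [161. 128. 135.] [115. 129. 133.]
stone 0.5297499999999999 0.29974999999999996 [0.2995 0.2995] 90.0
top [179. 128. 141.] [150. 129. 138.]
stone 0.5600259094238281 0.3295632171630859 [0.26773795 0.2331595 ] 71.31914520263672
to filter tool dx,dy -0.46171340000000005 -0.43213890000000005
```

Emit:
drive_tool(
  steps=[
    [-0.046,-0.043,0,10.6],
    [-0.092,-0.086,0,21.2],
    [-0.139,-0.13,0,31.8],
    [-0.185,-0.173,0,42.4],
    [-0.231,-0.216,0,53],
    [-0.277,-0.259,0,63.6],
    [-0.323,-0.302,0,74.2],
    [-0.37,-0.346,0,84.8],
    [-0.416,-0.389,0,95.4],
    [-0.462,-0.432,0,106],
  ],
  jaw=0.45,
  grip_force=30,
)

```text
t: 1.35
position: [0.5076, 0.0272, 0.2313]
orientation: [-2.836, -1.35, -0.001]
force: [0.7, 0.5, 0.0]
width: 0.55
finger_force: 0.0
```

```bash
python3 - <<'E'
from h import *
import pickle
s=st();print(Ro.from_rotvec(s["orientation"]).as_matrix().round(3))
C={n:manip.capture(n) for n in("wrist","side")};pickle.dump((s,C),open("c1.pkl","wb"))
print({k:C["wrist"][k] for k in("fx","fy","cx","cy")})
save(np.hstack([cv2.resize(C["wrist"]["img"],(480,360)),cv2.resize(C["side"]["img"][180:270,210:290],(320,360),interpolation=cv2.INTER_CUBIC)]),"w1.png")
E
```

```text
t 1.35 p [0.5076 0.0272 0.2313] o [-2.836e+00 -1.350e+00 -1.000e-03] F [0.7 0.5 0. ] M [ 0.01 -0.07 -0.  ] w 0.55 ff 0.0 q [-0.715  0.171  0.654  1.883 -0.116  1.125 -0.701]
[[ 0.631  0.776  0.   ]
 [ 0.776 -0.631  0.001]
 [ 0.001 -0.    -1.   ]]
{'fx': 297.3186396354542, 'fy': 297.3186396354542, 'cx': 256.43597482170014, 'cy': 192.07649971749206}
```

View pics/w1.png

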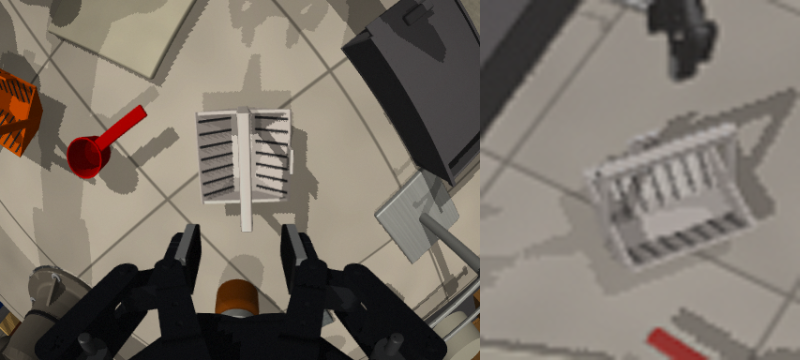

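Wrist view: the filter's bar runs from (245,108) to (247,231), with the tab on the right rim at (291,160), the tool's +y side. I'll locate the bar from it.

```bash
cat >> h.py <<'E'
def wray(c,u,v):
    a=(u-c["cx"])/c["fx"];b=(v-c["cy"])/c["fy"];r=np.hypot(a,b)
    d=np.array([a/r*np.sin(r),b/r*np.sin(r),np.cos(r)]);R=np.array(c["R"]);return -R.T@np.array(c["t"]),R.T@d
def wplane(c,u,v,z):
    o,d=wray(c,u,v);return o+d*(z-o[2])/d[2]
E
python3 - <<'E'
from h import *
import pickle
s,C=pickle.load(open("c1.pkl","rb"));c=C["wrist"];k=512/480
print("cam",-np.array(c["R"]).T@c["t"])
Ro_=Ro.from_rotvec(s["orientation"]).as_matrix()
g=cv2.cvtColor(c["img"],cv2.COLOR_RGB2GRAY)
for v in (130,170,210): print(v,g[int(v*k),250:276].tolist())
for p in [(244.5,108),(246.5,231)]:
    X=wplane(c,p[0]*k,p[1]*k,.112);print("bar end",X.round(4),"tool", ((X-s["position"])@Ro_).round(4))
T=pickle.load(open("c0.pkl","rb"))
for p,q in [((244.5,108),(507,131)),((246.5,231),(684,272))]:
    o1,d1=wray(c,p[0]*k,p[1]*k);o2,d2=ray(T["top"],197+(q[0]-396-.5)/6,165+(q[1]-.5)/6)
    a=np.linalg.lstsq(np.c_[d1,-d2],o2-o1,rcond=None)[0];print("tri",(o1+d1*a[0]).round(4),(o2+d2*a[1]).round(4))
X=wplane(c,291*k,160*k,.06);print("tab",((X-s["position"])@Ro_).round(4))
E
```

```text
cam [0.56000012 0.0908637  0.3719559 ]
130 [129, 128, 129, 141, 189, 197, 195, 195, 194, 194, 194, 192, 192, 192, 187, 144, 105, 124, 104, 97, 97, 88, 49, 31, 27, 18]
170 [195, 195, 195, 195, 194, 181, 192, 197, 195, 193, 194, 194, 194, 191, 192, 193, 157, 109, 162, 162, 163, 161, 164, 175, 178, 189]
210 [103, 103, 103, 104, 102, 105, 112, 191, 197, 198, 197, 196, 196, 195, 193, 191, 191, 159, 108, 102, 100, 101, 101, 103, 99, 101]
bar end [0.5514 0.0745 0.112 ] tool [0.0642 0.0042 0.1193]
bar end [ 0.4729 -0.0261  0.112 ] tool [-0.0634  0.0067  0.1192]
tri [0.5503 0.0723 0.0775] [0.55   0.0726 0.0775]
tri [ 0.4712 -0.0284  0.1068] [ 0.4713 -0.0285  0.1069]
tab [0.0008 0.0594 0.1713]
```

Emit:
drive_tool(
  steps=[
    [0,0,0.0,-1],
    [0,0,0.04,-1],
    [0,0,0.09,-1],
    [0,0,0.125,-1],
    [0,0,0.144,-1],
    [0,0,0.144,-1],
    [0,0,0.144,-1],
  ],
)

```text
t: 2.33
position: [0.5078, 0.0301, 0.088]
orientation: [-2.819, -1.386, -0.002]
force: [0.4, -0.5, -0.5]
width: 0.549
finger_force: 0.0
```

Emit:
drive_tool(
  steps=[
    [0,0,0,0],
    [0,0,0,0],
    [0,0,0,0],
    [0,0,0,0],
    [0,0,0,0],
  ],
  jaw=1,
  grip_force=60,
)

```text
t: 2.95
position: [0.5083, 0.0289, 0.088]
orientation: [2.821, 1.382, 0.003]
force: [0.6, 0.3, 6.4]
width: 0.125
finger_force: 60.2
```

Emit:
drive_tool(
  steps=[
    [0,0,-0.01,0],
    [0,0,-0.03,0],
    [0,0,-0.05,0],
    [0,0,-0.07,0],
    [0,0,-0.07,0],
    [0,0,-0.07,0],
  ],
)

```text
t: 3.7
position: [0.5062, 0.029, 0.1564]
orientation: [-2.82, -1.382, 0.003]
force: [-0.7, -0.4, -1.7]
width: 0.126
finger_force: 59.2
```

```bash
python3 - <<'E'
from h import *
s=st();R=Ro.from_rotvec(s["orientation"]).as_matrix();print(R.round(3))
ya=np.degrees(np.arctan2(R[1,1],R[0,1]));print("tool y az",ya,"turn to 23.5:",-(23.5-ya))
d=np.array([.532,.302,0])-s["position"];print((d@R).round(4))
E
```

```text
t 3.7 p [0.5062 0.029  0.1564] o [-2.82  -1.382  0.003] F [-0.7 -0.4 -1.7] M [ 0.02  0.02 -0.02] w 0.126 ff 59.2 q [-0.684  0.264  0.637  1.971 -0.19   0.967 -0.615]
[[ 0.613  0.79  -0.002]
 [ 0.79  -0.613 -0.   ]
 [-0.001 -0.002 -1.   ]]
tool y az -37.7801129592771 turn to 23.5: -61.2801129592771
[ 0.2318 -0.1466  0.1563]
```

Emit:
drive_tool(
  steps=[
    [0.02,-0.01,0,-8],
    [0.055,-0.035,0,-17],
    [0.095,-0.06,0,-27],
    [0.135,-0.085,0,-37],
    [0.175,-0.11,0,-47],
    [0.21,-0.133,0,-55],
    [0.232,-0.147,0,-61],
    [0.232,-0.147,0.02,-61],
    [0.232,-0.147,0.035,-61],
    [0.232,-0.147,0.04,-61],
  ],
)

```text
t: 4.95
position: [0.5321, 0.3009, 0.1151]
orientation: [-1.73, -2.621, 0.006]
force: [0.4, 1.2, -2.6]
width: 0.127
finger_force: 59.2
```

```bash
python3 - <<'E'
from h import *
s=st();R=Ro.from_rotvec(s["orientation"]).as_matrix()
print("tool y az",np.degrees(np.arctan2(R[1,1],R[0,1])))
C={n:manip.capture(n) for n in("wrist","top","side")}
save(np.hstack([cv2.resize(C["wrist"]["img"],(480,360)),cv2.resize(C["side"]["img"][200:340,150:270],(320,360),interpolation=cv2.INTER_CUBIC)]),"w2.png")
for n,v in(("st",[.532,.302,.014]),):
  d=np.array(v)-s["position"];print((d@R).round(4))
E
```

```text
t 4.95 p [0.5321 0.3009 0.1151] o [-1.73  -2.621  0.006] F [ 0.4  1.2 -2.6] M [-0.02 -0.01 -0.05] w 0.127 ff 59.2 q [-0.816  0.458  0.304  1.756 -0.162  0.956 -0.043]
tool y az 23.158787392438
[0.0011 0.0007 0.1011]
```

View pics/w2.png

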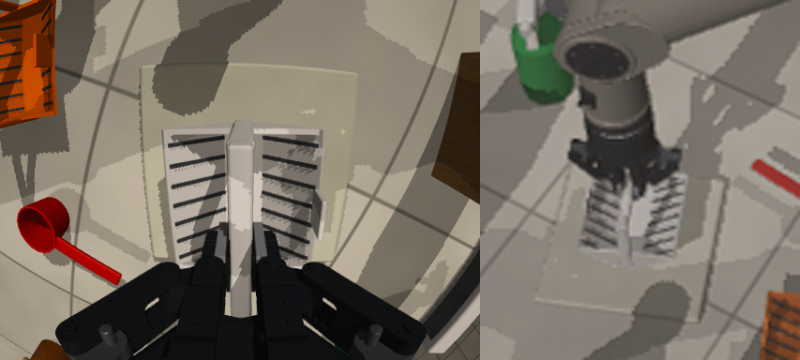

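Filter sits aligned and central over the stone (wrist (242,190)), with the tab at right (318,212), tool +y. Lowering gently.

Emit:
drive_tool(
  steps=[
    [0,0,0.004,0],
    [0,0,0.008,0],
    [0,0,0.01,0],
    [0,0,0.011,0],
    [0,0,0.012,0],
    [0,0,0.012,0],
  ],
)

```text
t: 5.85
position: [0.5333, 0.3024, 0.1053]
orientation: [-1.729, -2.623, -0.0]
force: [-0.3, 0.2, -2.3]
width: 0.125
finger_force: 59.1
```

Emit:
drive_tool(
  steps=[
    [0,0,0.001,0],
    [0,0,0.002,0],
    [0,0,0.002,0],
  ],
)

```text
t: 6.22
position: [0.5332, 0.3023, 0.1032]
orientation: [-1.729, -2.623, 0.0]
force: [-0.5, 0.1, -2.2]
width: 0.123
finger_force: 59.1
```

Emit:
drive_tool(
  steps=[
    [0,0,0.001,0],
    [0,0,0.001,0],
    [0,0,0.002,0],
    [0,0,0.002,0],
  ],
)

```text
t: 6.72
position: [0.5338, 0.3024, 0.102]
orientation: [1.729, 2.622, 0.002]
force: [-0.2, -0.4, 3.0]
width: 0.132
finger_force: 59.7
```

Emit:
drive_tool(
  steps=[
    [0,0,-0.001,0],
    [0,0,-0.001,0],
  ],
)

```text
t: 6.98
position: [0.5332, 0.3023, 0.1021]
orientation: [-1.729, -2.623, 0.0]
force: [-0.1, -0.5, -0.9]
width: 0.128
finger_force: 59.3
```

Emit:
drive_tool(
  steps=[
    [0,0,0,0],
    [0,0,0,0],
    [0,0,0,0],
    [0,0,0,0],
  ],
  jaw=0.77,
  grip_force=20,
)

```text
t: 7.48
position: [0.5334, 0.3024, 0.1024]
orientation: [1.729, 2.623, 0.0]
force: [-0.3, 0.4, 0.0]
width: 0.229
finger_force: 0.0
```

Emit:
drive_tool(
  steps=[
    [0,0.004,0,0],
    [0,0.008,0,0],
    [0,0.012,-0.001,0],
    [0,0.016,-0.001,0],
    [0,0.02,-0.001,0],
    [0,0.024,-0.001,0],
    [0,0.028,0,0],
  ],
)

```text
t: 8.35
position: [0.5594, 0.3136, 0.1024]
orientation: [1.729, 2.623, 0.001]
force: [0.6, 0.2, 0.8]
width: 0.233
finger_force: 0.1
```

Emit:
drive_tool(
  steps=[
    [0,0.004,0,0],
    [0,0.009,0.001,0],
    [0,0.014,0.002,0],
    [0,0.019,0.004,0],
    [0,0.024,0.005,0],
    [0,0.029,0.007,0],
    [0,0.034,0.01,0],
    [0,0.039,0.012,0],
    [0,0.042,0.014,0],
    [0,0.043,0.014,0],
  ],
)

```text
t: 9.6
position: [0.5986, 0.3303, 0.0881]
orientation: [-1.729, -2.623, 0.0]
force: [0.0, -1.0, 0.0]
width: 0.226
finger_force: 0.1
```

```bash
python3 - <<'E'
from h import *
s=st()
C={n:manip.capture(n) for n in("wrist","side")}
save(np.hstack([cv2.resize(C["wrist"]["img"],(480,360)),cv2.resize(C["side"]["img"][200:340,150:270],(320,360),interpolation=cv2.INTER_CUBIC)]),"w3.png")
E
```

```text
t 9.6 p [0.5986 0.3303 0.0881] o [-1.729 -2.623  0.   ] F [ 0. -1.  0.] M [ 0.02 -0.03  0.03] w 0.226 ff 0.1 q [-0.766  0.602  0.288  1.59  -0.195  0.978 -0.011]
```

View pics/w3.png

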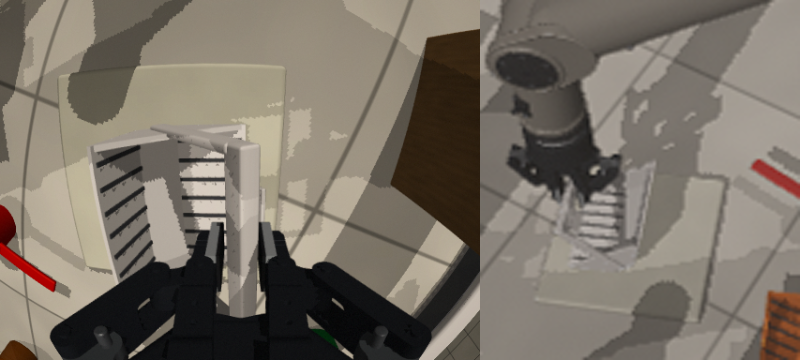

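Tipped cleanly onto the tab side: the bar at wrist (243,230) is caged between the fingers (217/265), and the tab side lies on the stone. Settling it flat, then gripping lightly.

Emit:
drive_tool(
  steps=[
    [0,0.001,0,0],
    [0,0.002,0,0],
    [0,0.002,0,0],
    [0,0.001,0,0],
    [0,0.001,0,0],
  ],
)

```text
t: 10.32
position: [0.5996, 0.3308, 0.0885]
orientation: [1.729, 2.623, 0.001]
force: [0.6, 0.2, 0.7]
width: 0.236
finger_force: 0.3
```

Emit:
drive_tool(
  steps=[
    [0,0,0,0],
    [0,0,0,0],
    [0,0,0,0],
    [0,0,0,0],
  ],
  jaw=1,
  grip_force=20,
)

```text
t: 10.82
position: [0.5997, 0.3308, 0.0886]
orientation: [1.729, 2.623, 0.001]
force: [0.6, 0.4, 1.8]
width: 0.19
finger_force: 19.6
```

Emit:
drive_tool(
  steps=[
    [0,0,0.001,0],
    [0,0,0.001,0],
    [0,0,0.002,0],
    [0,0,0.002,0],
  ],
)

```text
t: 11.32
position: [0.6009, 0.3314, 0.0877]
orientation: [1.728, 2.621, 0.005]
force: [3.2, 1.8, 7.2]
width: 0.194
finger_force: 20.8
```

```bash
python3 -c "
from h import *
st()"
```

```text
t 11.32 p [0.6009 0.3314 0.0877] o [1.728 2.621 0.005] F [3.2 1.8 7.2] M [ 0.08 -0.33  0.05] w 0.194 ff 20.8 q [-0.765  0.604  0.288  1.587 -0.196  0.975 -0.011]
```

Emit:
drive_tool(
  steps=[
    [0,0.0005,0.0005,0],
    [0,0.001,0.001,0],
    [0,0.001,0.001,0],
  ],
)

```text
t: 11.7
position: [0.6017, 0.3317, 0.0872]
orientation: [1.729, 2.622, 0.005]
force: [0.2, 0.1, 10.2]
width: 0.187
finger_force: 21.4
```

```bash
python3 -c "
from h import *
st()"
```

```text
t 11.7 p [0.6017 0.3317 0.0872] o [1.729 2.622 0.005] F [ 0.2  0.1 10.2] M [0.   0.05 0.01] w 0.187 ff 21.4 q [-0.764  0.606  0.288  1.585 -0.197  0.976 -0.01 ]
```

Emit:
drive_tool(
  steps=[
    [0,0,0,0],
    [0,0,0,0],
    [0,0,0,0],
    [0,0,0,0],
    [0,0,0,0],
    [0,0,0,0],
    [0,0,0,0],
    [0,0,0,0],
    [0,0,0,0],
    [0,0,0,0],
  ],
)

```text
t: 12.95
position: [0.6016, 0.3317, 0.0872]
orientation: [1.729, 2.622, 0.005]
force: [0.7, 0.5, 9.0]
width: 0.195
finger_force: 21.4
```

```bash
python3 - <<'E'
from h import *
s=st()
C={n:manip.capture(n) for n in("wrist","side","top")}
save(np.hstack([cv2.resize(C["wrist"]["img"][60:384],(480,304)),cv2.resize(C["side"]["img"][230:320,165:255],(304,304),interpolation=cv2.INTER_CUBIC)]),"w4.png")
E
```

```text
t 12.95 p [0.6016 0.3317 0.0872] o [1.729 2.622 0.005] F [0.7 0.5 9. ] M [0.01 0.02 0.05] w 0.195 ff 21.4 q [-0.764  0.606  0.288  1.585 -0.197  0.976 -0.01 ]
```

View pics/w4.png

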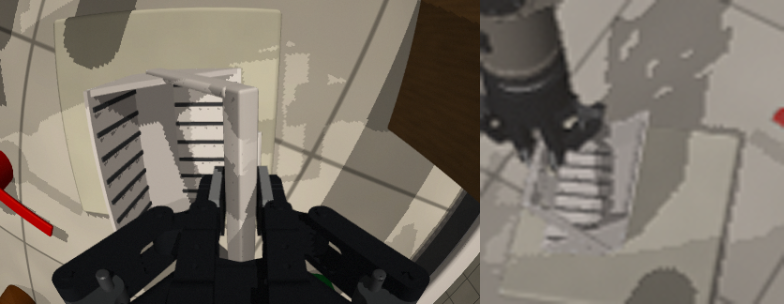

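```bash
python3 - <<'E'
from h import *
s=st();c=manip.capture("wrist");R=Ro.from_rotvec(s["orientation"]).as_matrix()
f=lambda x,y:(x*512/480,60+y*324/304)
for n,p,z in [("tabrim far corner",(241,70),.016),("bar top L",(227,88),.1115),("bar top R",(257,90),.106),("bar bot?",(224,258),.106),("bar botR",(259,258),.106),("plain rim corner",(88,93),.09),("rim far end inner",(150,72),.09)]:
    print(n,((wplane(c,*f(*p),z)-s["position"])@R).round(4))
I=cv2.resize(c["img"][100:230,70:300],(800,452),interpolation=cv2.INTER_CUBIC);save(I,"w5.png")
E
```

```text
t 13.1 p [0.6016 0.3317 0.0872] o [1.729 2.622 0.005] F [0.2 0.6 9.2] M [-0.09  0.02  0.01] w 0.194 ff 21.4 q [-0.764  0.606  0.288  1.585 -0.197  0.976 -0.01 ]
tabrim far corner [0.0536 0.0001 0.0712]
bar top L [ 0.0588 -0.006  -0.0243]
bar top R [ 0.0568  0.0071 -0.0188]
bar bot? [-0.0454 -0.0104 -0.0189]
bar botR [-0.0455  0.011  -0.0188]
plain rim corner [ 0.0538 -0.0857 -0.003 ]
rim far end inner [ 0.0636 -0.0467 -0.0029]
```

View pics/w5.png

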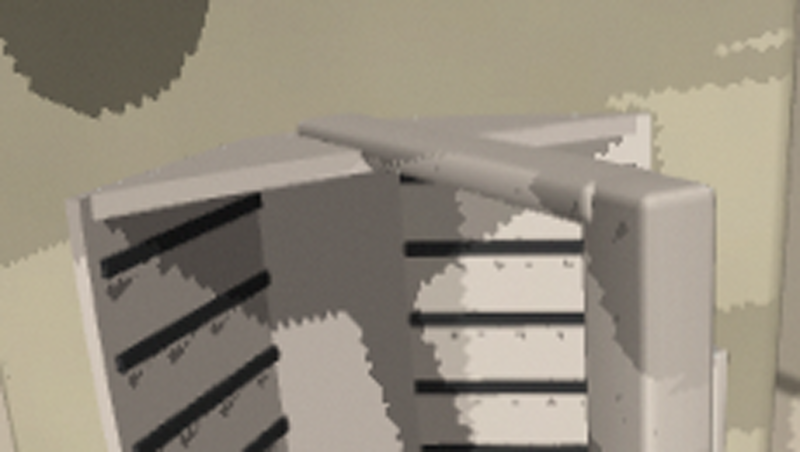

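The tab-rim corner (650,115) lies directly under the bar as a flat face predicts, so the tab side is flat. It was held for more than 1 s at about 12 N. Releasing and tipping back upright.

Emit:
drive_tool(
  steps=[
    [0,0,-0.001,0],
    [0,0,-0.002,0],
    [0,0,-0.003,0],
  ],
)

```text
t: 13.52
position: [0.6002, 0.331, 0.0882]
orientation: [-1.729, -2.623, 0.0]
force: [1.1, 0.1, 2.5]
width: 0.192
finger_force: 19.8
```

Emit:
drive_tool(
  steps=[
    [0,0,0,0],
    [0,0,0,0],
    [0,0,0,0],
  ],
  jaw=0.77,
)

```text
t: 13.9
position: [0.5997, 0.3308, 0.0875]
orientation: [-1.729, -2.622, 0.002]
force: [-1.0, -0.1, -0.1]
width: 0.228
finger_force: 0.1
```

Emit:
drive_tool(
  steps=[
    [0,-0.004,-0.003,0],
    [0,-0.009,-0.006,0],
    [0,-0.014,-0.008,0],
    [0,-0.019,-0.01,0],
    [0,-0.024,-0.012,0],
    [0,-0.029,-0.0135,0],
    [0,-0.034,-0.0145,0],
    [0,-0.039,-0.015,0],
    [0,-0.043,-0.015,0],
    [0,-0.047,-0.0155,0],
  ],
)

```text
t: 15.15
position: [0.5569, 0.3124, 0.1037]
orientation: [-1.729, -2.623, 0.0]
force: [0.1, 0.0, 1.3]
width: 0.232
finger_force: 0.1
```

Emit:
drive_tool(
  steps=[
    [0,-0.004,0,0],
    [0,-0.008,0,0],
    [0,-0.012,0.0005,0],
    [0,-0.016,0.001,0],
    [0,-0.019,0.001,0],
    [0,-0.022,0.001,0],
    [0,-0.024,0.001,0],
    [0,-0.026,0.001,0],
    [0,-0.026,0.001,0],
  ],
)

```text
t: 16.27
position: [0.5332, 0.3023, 0.1029]
orientation: [-1.729, -2.623, -0.0]
force: [0.7, -0.2, -0.0]
width: 0.231
finger_force: 0.0
```

```bash
python3 - <<'E'
from h import *
s=st();c=manip.capture("wrist");R=Ro.from_rotvec(s["orientation"]).as_matrix()
g=cv2.cvtColor(c["img"],cv2.COLOR_RGB2GRAY)
save(cv2.resize(c["img"],(640,480)),"w6.png")
for v in (180,200,220): print(v,g[v,225:300:1].tolist())
E
```

```text
t 16.27 p [0.5332 0.3023 0.1029] o [-1.729 -2.623 -0.   ] F [ 0.7 -0.2 -0. ] M [0.01 0.02 0.  ] w 0.231 ff 0.0 q [-0.813  0.472  0.3    1.765 -0.169  0.929 -0.038]
180 [174, 175, 176, 175, 176, 175, 106, 105, 104, 103, 103, 104, 105, 104, 105, 134, 135, 132, 135, 133, 132, 133, 133, 117, 120, 151, 169, 186, 199, 200, 199, 200, 200, 199, 200, 199, 198, 184, 184, 183, 173, 171, 172, 172, 175, 175, 174, 175, 170, 167, 161, 125, 137, 135, 132, 129, 121, 121, 120, 121, 123, 139, 153, 153, 154, 154, 153, 151, 154, 153, 143, 118, 116, 117, 117]
200 [106, 105, 104, 102, 102, 105, 105, 103, 105, 105, 104, 104, 102, 104, 104, 124, 199, 200, 199, 199, 199, 200, 199, 196, 106, 149, 166, 183, 199, 199, 199, 199, 198, 200, 199, 200, 200, 201, 201, 199, 200, 200, 201, 201, 203, 201, 202, 199, 188, 177, 166, 160, 199, 201, 197, 154, 152, 154, 153, 154, 152, 152, 154, 153, 154, 153, 153, 154, 153, 153, 152, 149, 132, 118, 116]
220 [105, 103, 103, 104, 106, 104, 103, 104, 105, 103, 147, 174, 176, 175, 143, 130, 181, 199, 199, 199, 198, 200, 199, 196, 118, 142, 160, 178, 197, 200, 198, 199, 198, 199, 200, 199, 200, 201, 200, 200, 200, 200, 200, 201, 201, 201, 201, 194, 183, 170, 150, 177, 199, 178, 122, 110, 116, 140, 153, 153, 154, 153, 153, 153, 153, 153, 153, 153, 153, 152, 153, 152, 153, 154, 153]
```

Emit:
drive_tool(
  steps=[
    [0,0,0,0],
    [0,0,0,0],
    [0,0,0,0],
    [0,0,0,0],
  ],
  jaw=1,
  grip_force=40,
)

```text
t: 16.82
position: [0.5335, 0.3025, 0.1029]
orientation: [1.729, 2.623, 0.001]
force: [0.4, 0.6, -0.4]
width: 0.135
finger_force: 41.1
```

Emit:
drive_tool(
  steps=[
    [0,0,0.0005,0],
    [0,0,0.001,0],
    [0,0,0.0015,0],
    [0,0,0.002,0],
    [0,0,0.002,0],
  ],
)

```text
t: 17.45
position: [0.5344, 0.3029, 0.1027]
orientation: [1.729, 2.622, 0.004]
force: [-0.3, 0.4, 9.6]
width: 0.135
finger_force: 42.4
```

```bash
python3 -c "
from h import *
st()"
```

```text
t 17.45 p [0.5344 0.3029 0.1027] o [1.729 2.622 0.004] F [-0.3  0.4  9.6] M [-0.11  0.27  0.01] w 0.135 ff 42.4 q [-0.812  0.473  0.3    1.764 -0.169  0.927 -0.037]
```

Emit:
drive_tool(
  steps=[
    [0,0,0,0],
    [0,0,0,0],
  ],
  grip_force=20,
)

```text
t: 17.7
position: [0.5344, 0.3029, 0.1027]
orientation: [1.729, 2.622, 0.004]
force: [-0.1, 0.8, 9.0]
width: 0.13
finger_force: 42.4
```

```bash
python3 -c "
from h import *
st()"
```

```text
t 17.7 p [0.5344 0.3029 0.1027] o [1.729 2.622 0.004] F [-0.1  0.8  9. ] M [-0.19  0.28  0.  ] w 0.13 ff 42.4 q [-0.812  0.473  0.3    1.764 -0.169  0.927 -0.037]
```

Emit:
drive_tool(
  steps=[
    [0,0,-0.001,0],
    [0,0,-0.002,0],
  ],
)

```text
t: 17.95
position: [0.5334, 0.3024, 0.1029]
orientation: [1.729, 2.623, 0.001]
force: [0.3, 0.7, 0.4]
width: 0.128
finger_force: 41.1
```

Emit:
drive_tool(
  steps=[
    [0,0,0,0],
    [0,0,0,0],
    [0,0,0,0],
  ],
  jaw=0.77,
  grip_force=20,
)

```text
t: 18.32
position: [0.533, 0.3021, 0.1024]
orientation: [-1.729, -2.623, 0.001]
force: [0.1, -0.5, -0.3]
width: 0.23
finger_force: 0.0
```

Emit:
drive_tool(
  steps=[
    [0,0,0,0],
    [0,0,0,0],
    [0,0,0,0],
    [0,0,0,0],
  ],
  jaw=1,
  grip_force=20,
)

```text
t: 18.82
position: [0.5331, 0.3022, 0.1025]
orientation: [-1.729, -2.623, 0.001]
force: [-0.8, -0.7, -1.7]
width: 0.137
finger_force: 22.4
```

Emit:
drive_tool(
  steps=[
    [0,0,0.0005,0],
    [0,0,0.001,0],
    [0,0,0.0015,0],
    [0,0,0.002,0],
    [0,0,0.002,0],
  ],
)

```text
t: 19.45
position: [0.5337, 0.3025, 0.1023]
orientation: [1.729, 2.623, 0.002]
force: [-2.0, 0.0, 7.4]
width: 0.134
finger_force: 23.7
```

```bash
python3 -c "
from h import *
st()"
```

```text
t 19.45 p [0.5337 0.3025 0.1023] o [1.729e+00 2.623e+00 2.000e-03] F [-2.   0.   7.4] M [-0.31  0.66  0.01] w 0.134 ff 23.7 q [-0.812  0.473  0.299  1.765 -0.169  0.927 -0.037]
```

```bash
python3 - <<'E'
from h import *
A=[]
for i in range(5):
    c=manip.capture("wrist");s=manip.get_obs();A.append(np.r_[s["force"],s["ft_torque"]])
A=np.array(A);print(A.round(2));R=Ro.from_rotvec(s["orientation"]).as_matrix()
print("tool frame F",(A[:,:3]@R).mean(0).round(2),"M",(A[:,3:]@R).mean(0).round(3))
f=cv2.resize(c["img"][90:290,140:380],(800,600)[:1]+(667,)) if 0 else c["img"]
g=cv2.cvtColor(f,cv2.COLOR_RGB2GRAY).astype(int)
for v in (150,180,210):
    d=np.abs(np.diff(g[v])); print(v,[(i,g[v,i],g[v,i+1]) for i in np.where(d>25)[0] if 150<i<380])
E
```

```text
[[-2.08  0.14  7.88 -0.32  0.67  0.05]
 [-2.48 -1.43  7.59 -0.31  0.66 -0.02]
 [-1.76 -1.17  8.4  -0.32  0.66 -0.05]
 [-2.22 -1.57  7.91 -0.31  0.68  0.03]
 [-1.53 -0.53  7.68 -0.29  0.63 -0.02]]
tool frame F [-0.04 -2.2  -7.89] M [ 0.726 -0.025  0.003]
150 [(np.int64(169), np.int64(145), np.int64(115)), (np.int64(171), np.int64(100), np.int64(150)), (np.int64(185), np.int64(156), np.int64(115)), (np.int64(241), np.int64(131), np.int64(95)), (np.int64(244), np.int64(134), np.int64(160)), (np.int64(290), np.int64(82), np.int64(51))]
180 [(np.int64(170), np.int64(150), np.int64(115)), (np.int64(173), np.int64(130), np.int64(160)), (np.int64(177), np.int64(173), np.int64(141)), (np.int64(183), np.int64(174), np.int64(147)), (np.int64(184), np.int64(147), np.int64(119)), (np.int64(185), np.int64(119), np.int64(159)), (np.int64(226), np.int64(175), np.int64(108)), (np.int64(243), np.int64(121), np.int64(155)), (np.int64(269), np.int64(162), np.int64(125)), (np.int64(300), np.int64(126), np.int64(97)), (np.int64(317), np.int64(111), np.int64(84)), (np.int64(334), np.int64(83), np.int64(118))]
210 [(np.int64(170), np.int64(157), np.int64(117)), (np.int64(176), np.int64(132), np.int64(166)), (np.int64(209), np.int64(117), np.int64(90)), (np.int64(223), np.int64(46), np.int64(72)), (np.int64(235), np.int64(105), np.int64(176)), (np.int64(242), np.int64(196), np.int64(123)), (np.int64(270), np.int64(158), np.int64(199)), (np.int64(274), np.int64(197), np.int64(167)), (np.int64(290), np.int64(84), np.int64(49)), (np.int64(302), np.int64(55), np.int64(85)), (np.int64(306), np.int64(111), np.int64(141)), (np.int64(337), np.int64(70), np.int64(102)), (np.int64(338), np.int64(102), np.int64(131))]
```

Emit:
drive_tool(
  steps=[
    [0,-0.0003,0.0002,0],
    [0,-0.0006,0.0004,0],
    [0,-0.0006,0.0004,0],
  ],
)

```text
t: 20.08
position: [0.5338, 0.3026, 0.1023]
orientation: [1.729, 2.622, 0.004]
force: [-2.2, -0.9, 8.6]
width: 0.135
finger_force: 23.8
```

```bash
cat >> h.py <<'E'
def fm(n=3):
    A=[]
    for i in range(n):
        manip.capture("wrist");s=manip.get_obs();A.append(np.r_[s["force"],s["ft_torque"]])
    R=Ro.from_rotvec(s["orientation"]).as_matrix();A=np.array(A)
    print("t",round(s["t"],2),"p",np.round(s["position"],4),"tool F",(A[:,:3]@R).mean(0).round(2),"M",(A[:,3:]@R).mean(0).round(3),"w",s["width"])
E
python3 -c "
from h import *
fm()"
```

```text
t 20.23 p [0.5338 0.3025 0.1023] tool F [ 0.04 -1.3  -8.26] M [ 0.555 -0.058 -0.011] w 0.13862692842513985
```

Emit:
drive_tool(
  steps=[
    [0,-0.0004,0.0002,0],
    [0,-0.0008,0.0004,0],
    [0,-0.0008,0.0004,0],
  ],
)

```text
t: 20.6
position: [0.5338, 0.3026, 0.1024]
orientation: [1.728, 2.621, 0.006]
force: [-1.4, -0.9, 9.6]
width: 0.135
finger_force: 23.9
```

```bash
python3 -c "
from h import *
fm()"
```

```text
t 20.75 p [0.5338 0.3026 0.1023] tool F [ 0.13 -0.58 -9.28] M [ 0.38  -0.059 -0.016] w 0.13501976986273123
```

```bash
python3 - <<'E'
from h import *
c=manip.capture("wrist")["img"]
w=cv2.imread("pics/w2.png")[:360,:480,::-1];w=cv2.resize(w,(512,384),interpolation=cv2.INTER_CUBIC)
A=cv2.cvtColor(w,cv2.COLOR_RGB2GRAY);B=cv2.cvtColor(c,cv2.COLOR_RGB2GRAY)
def m(name,x0,x1,y0,y1):
    t=A[y0:y1,x0:x1];s=B[y0-14:y1+14,x0-14:x1+14];r=cv2.matchTemplate(s,t,cv2.TM_CCOEFF_NORMED);_,v,_,l=cv2.minMaxLoc(r);print(name,l[0]-14,l[1]-14,round(v,2))
m("left rim corner",165,200,128,165);m("left rim mid",165,205,160,230);m("right corner",315,352,128,165);m("tab",325,352,190,235);m("bar end",238,280,125,165);m("bar",235,285,160,220)
save(np.hstack([cv2.resize(w[110:300,150:370],(400,345)),cv2.resize(c[110:300,150:370],(400,345))]),"cmp.png")
E
```

```text
left rim corner -3 0 0.96
left rim mid -3 0 0.93
right corner -3 0 0.95
tab -3 -1 0.98
bar end -1 0 0.73
bar -3 0 0.81
```

View pics/cmp.png

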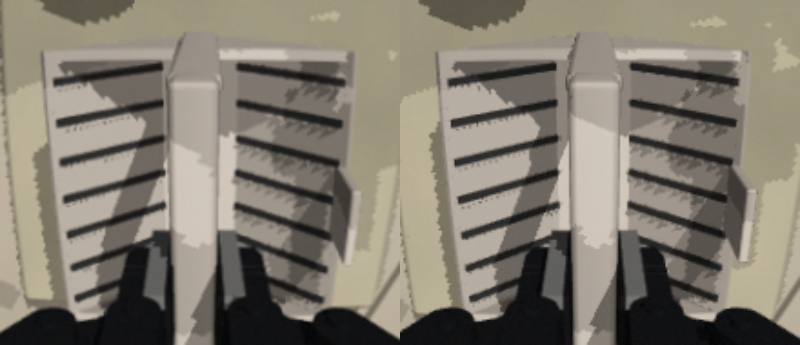

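```bash
python3 - <<'E'
from h import *
c=manip.capture("wrist");s=manip.get_obs();R=Ro.from_rotvec(s["orientation"]).as_matrix();print(R.round(4).tolist())
k=1.818
for nm,off in(("ref w2",0),("now",400)):
  P=[((43 if off==0 else 437),52),((353 if off==0 else 747),52)]
  Q=[((169 if off==0 else 570),85),((218 if off==0 else 620),85)]
  dz=.115-.1023 if off==0 else 0
  f=lambda p:(150+(p[0]-off)/k-.3,110+p[1]/k-.3)
  a=[((wplane(c,*f(p),.050)-s["position"])@R) for p in P];
  b=[((wplane(c,*f(p),.126)-s["position"])@R) for p in Q]
  print(nm,"rim",np.round(a,4).tolist(),"mid",(a[0]+a[1])[1]/2,"bar",np.round(b,4).tolist(),"mid",(b[0]+b[1])[1]/2)
E
```

```text
[[-0.3939, 0.9191, 0.0036], [0.9191, 0.3939, 0.0024], [0.0008, 0.0042, -1.0]]
ref w2 rim [[0.0548, -0.056, 0.0522], [0.0547, 0.0583, 0.0526]] mid 0.0011884759424388922 bar [[0.0576, -0.0058, -0.0236], [0.0576, 0.005, -0.0236]] mid -0.0004209358254858584
now rim [[0.0548, -0.0583, 0.0521], [0.0546, 0.056, 0.0526]] mid -0.0011441835114261202 bar [[0.0576, -0.0056, -0.0236], [0.0576, 0.0054, -0.0236]] mid -8.918902567673758e-05
```

The image comparison puts the filter within about 0.6° of level on its keel, so this is a flat press. I'll firm it slightly and hold.

Emit:
drive_tool(
  steps=[
    [0,-0.0004,0.0002,0],
    [0,-0.0006,0.0003,0],
    [0,-0.0006,0.0003,0],
    [0,-0.0006,0.0003,0],
    [0,-0.0006,0.0003,0],
    [0,-0.0006,0.0003,0],
    [0,-0.0006,0.0003,0],
    [0,-0.0006,0.0003,0],
    [0,-0.0006,0.0003,0],
    [0,-0.0006,0.0003,0],
  ],
)

```text
t: 22.1
position: [0.5337, 0.3025, 0.1024]
orientation: [1.728, 2.621, 0.008]
force: [-0.4, -0.3, 8.9]
width: 0.133
finger_force: 24.0
```

```bash
python3 -c "
from h import *
fm(2)"
```

```text
t 22.2 p [0.5337 0.3025 0.1024] tool F [-0.66 -0.48 -9.3 ] M [ 0.273 -0.064  0.012] w 0.1354558973586964
```

Emit:
drive_tool(
  steps=[
    [0,0.001,-0.001,0],
    [0,0.002,-0.002,0],
    [0,0.002,-0.003,0],
  ],
)

```text
t: 22.58
position: [0.5332, 0.3023, 0.1024]
orientation: [-1.729, -2.623, 0.0]
force: [-0.5, 0.9, -0.6]
width: 0.135
finger_force: 22.4
```

Emit:
drive_tool(
  steps=[
    [0,0,0,0],
    [0,0,0,0],
    [0,0,0,0],
  ],
  jaw=0.77,
)

```text
t: 22.95
position: [0.5332, 0.3023, 0.1025]
orientation: [-1.729, -2.623, 0.0]
force: [0.0, -0.2, 0.3]
width: 0.234
finger_force: 0.0
```

Emit:
drive_tool(
  steps=[
    [0,-0.004,0,0],
    [0,-0.008,0,0],
    [0,-0.012,-0.001,0],
    [0,-0.016,-0.001,0],
    [0,-0.02,-0.001,0],
    [0,-0.024,-0.001,0],
    [0,-0.028,0,0],
  ],
)

```text
t: 23.82
position: [0.5074, 0.2912, 0.1027]
orientation: [-1.729, -2.623, -0.0]
force: [-0.4, 0.0, 0.5]
width: 0.227
finger_force: 0.1
```

Emit:
drive_tool(
  steps=[
    [0,-0.004,0,0],
    [0,-0.009,0.001,0],
    [0,-0.014,0.002,0],
    [0,-0.019,0.004,0],
    [0,-0.024,0.005,0],
    [0,-0.029,0.007,0],
    [0,-0.034,0.01,0],
    [0,-0.039,0.012,0],
    [0,-0.042,0.014,0],
    [0,-0.043,0.014,0],
  ],
)

```text
t: 25.08
position: [0.4679, 0.2743, 0.0886]
orientation: [-1.729, -2.623, 0.0]
force: [0.3, 0.7, 0.2]
width: 0.232
finger_force: 0.0
```

```bash
python3 - <<'E'
from h import *
fm(1)
c=manip.capture("wrist");s=manip.get_obs();g=cv2.cvtColor(c["img"],cv2.COLOR_RGB2GRAY).astype(int)
save(c["img"],"w7.png")
for v in (160,180,200,220):
    d=np.abs(np.diff(g[v])); print(v,[(int(i),int(g[v,i]),int(g[v,i+1])) for i in np.where(d>20)[0] if 140<i<380])
E
```

```text
t 25.12 p [0.468  0.2743 0.0887] tool F [0.48 0.29 0.99] M [ 0.028 -0.031 -0.032] w 0.23373754484585882
160 [(150, 144, 122), (155, 115, 137), (156, 137, 161), (219, 163, 119), (225, 94, 116), (235, 166, 91), (236, 91, 123), (288, 130, 151), (307, 152, 125), (336, 104, 126), (340, 127, 103), (343, 95, 126), (347, 108, 133), (349, 132, 107), (353, 131, 95), (356, 122, 95), (358, 96, 129), (359, 129, 104), (367, 96, 65)]
180 [(144, 143, 119), (149, 119, 143), (176, 168, 197), (219, 198, 143), (225, 117, 148), (235, 196, 132), (236, 132, 108), (272, 172, 147), (273, 147, 219), (285, 217, 192), (286, 192, 152), (293, 145, 117), (363, 96, 71), (364, 71, 20)]
200 [(143, 123, 162), (144, 162, 185), (219, 198, 142), (224, 133, 112), (225, 112, 151), (236, 195, 89), (237, 89, 126), (272, 179, 129), (273, 129, 150), (290, 170, 221), (295, 202, 173), (296, 173, 117), (361, 95, 48), (362, 48, 19), (366, 28, 54)]
220 [(219, 199, 150), (224, 131, 105), (225, 105, 145), (236, 195, 148), (272, 167, 189), (273, 189, 220), (306, 219, 188), (307, 188, 155), (314, 151, 123), (331, 95, 131), (358, 137, 91), (359, 91, 32), (362, 28, 57), (363, 57, 89), (366, 96, 75)]
```

Emit:
drive_tool(
  steps=[
    [0,-0.001,0,0],
    [0,-0.002,0,0],
    [0,-0.002,0,0],
    [0,-0.001,0,0],
    [0,-0.001,0,0],
  ],
)

```text
t: 25.8
position: [0.4671, 0.274, 0.0887]
orientation: [-1.729, -2.623, 0.0]
force: [0.1, -0.5, 0.0]
width: 0.233
finger_force: 0.0
```

Emit:
drive_tool(
  steps=[
    [0,0,0,0],
    [0,0,0,0],
    [0,0,0,0],
    [0,0,0,0],
  ],
  jaw=1,
  grip_force=20,
)

```text
t: 26.3
position: [0.4673, 0.2741, 0.0888]
orientation: [1.729, 2.623, 0.001]
force: [0.5, 0.7, -0.1]
width: 0.193
finger_force: 19.6
```

Emit:
drive_tool(
  steps=[
    [0,0,0.0005,0],
    [0,0,0.001,0],
    [0,0,0.0015,0],
    [0,0,0.0015,0],
  ],
)

```text
t: 26.8
position: [0.4676, 0.2741, 0.0886]
orientation: [-1.729, -2.623, -0.002]
force: [-0.7, -0.9, 10.2]
width: 0.193
finger_force: 20.1
```

```bash
python3 -c "
from h import *
fm(3)"
```

```text
t 26.95 p [0.4675 0.2742 0.0886] tool F [ -0.54  -1.93 -10.38] M [ 0.359 -0.086  0.005] w 0.19524538735946226
```

Emit:
drive_tool(
  steps=[
    [0,0,0,0],
    [0,0,0,0],
    [0,0,0,0],
    [0,0,0,0],
    [0,0,0,0],
    [0,0,0,0],
    [0,0,0,0],
    [0,0,0,0],
    [0,0,0,0],
    [0,0,0,0],
  ],
)

```text
t: 28.2
position: [0.4675, 0.2742, 0.0886]
orientation: [-1.729, -2.623, -0.002]
force: [-2.0, -0.9, 10.7]
width: 0.195
finger_force: 20.0
```

```bash
python3 - <<'E'
from h import *
fm(1);c=manip.capture("wrist");a=c["img"]
# mirror-compare with the flat tab-side press (w5: crop rows100:230, cols70:300)
w=cv2.resize(cv2.imread("pics/w5.png")[:,:,::-1],(230,130),interpolation=cv2.INTER_AREA)
m=cv2.flip(a,1);A=cv2.cvtColor(w,cv2.COLOR_RGB2GRAY);B=cv2.cvtColor(m,cv2.COLOR_RGB2GRAY)
for n,(x0,x1,y0,y1) in {"low rim corner":(165,200,25,50),"bar corner":(160,210,45,80),"high rim corner":(12,50,45,80),"slots":(115,168,60,125)}.items():
    r=cv2.matchTemplate(B[85:255,60:330],A[y0:y1,x0:x1],cv2.TM_CCOEFF_NORMED);_,v,_,l=cv2.minMaxLoc(r);print(n,"shift",l[0]+60-70-x0,l[1]+85-100-y0,round(v,2))
g=cv2.cvtColor(a,cv2.COLOR_RGB2GRAY).astype(int)
for v in range(126,146,3):
    d=np.abs(np.diff(g[v]));print(v,[(int(i),int(g[v,i]),int(g[v,i+1])) for i in np.where(d>12)[0] if 180<i<400])
E
```

```text
t 28.25 p [0.4675 0.2742 0.0886] tool F [ 0.28 -2.14 -9.97] M [ 0.357 -0.068 -0.037] w 0.19852238414689488
low rim corner shift -94 81 0.63
bar corner shift -108 20 0.62
high rim corner shift 0 -1 0.89
slots shift -2 -1 0.78
126 [(221, 163, 147), (222, 147, 98), (226, 93, 120), (227, 120, 135), (228, 135, 151), (277, 167, 146), (278, 146, 118), (283, 107, 149), (284, 149, 171), (288, 169, 126), (289, 126, 101), (292, 99, 164)]
129 [(220, 165, 144), (221, 144, 97), (226, 95, 117), (227, 117, 136), (228, 136, 150), (229, 150, 164)]
132 [(219, 166, 145), (220, 145, 98), (226, 96, 121), (227, 121, 135), (228, 135, 151)]
135 [(221, 155, 122), (222, 122, 97), (226, 99, 119), (227, 119, 136), (228, 136, 152), (253, 166, 122), (255, 124, 156), (256, 156, 190), (259, 188, 173), (260, 173, 130), (356, 188, 161)]
138 [(219, 166, 151), (220, 151, 116), (221, 116, 99), (226, 100, 121), (227, 121, 136), (228, 136, 152), (252, 164, 114), (253, 114, 98), (255, 101, 149), (256, 149, 189), (260, 185, 166), (264, 143, 128)]
141 [(218, 165, 138), (219, 138, 99), (225, 88, 101), (226, 101, 122), (227, 122, 137), (228, 137, 153), (254, 162, 100), (255, 100, 148), (256, 148, 189), (260, 184, 125), (262, 136, 183), (263, 183, 116), (374, 161, 176), (375, 176, 161)]
144 [(220, 168, 131), (221, 131, 99), (224, 101, 86), (225, 86, 100), (226, 100, 121), (227, 121, 137), (228, 137, 152), (229, 152, 165), (253, 163, 98), (255, 99, 148), (256, 148, 189), (265, 181, 115), (274, 121, 136), (338, 151, 131)]
```

Mirror match with the flat tab-side press (corner shift ≤1 px) shows the plain side was flat, held at about 12.5 N. Releasing and righting it.

Emit:
drive_tool(
  steps=[
    [0,0,-0.001,0],
    [0,0,-0.0015,0],
    [0,0,-0.0015,0],
  ],
)

```text
t: 28.68
position: [0.4673, 0.274, 0.0887]
orientation: [1.729, 2.623, 0.001]
force: [1.5, 0.3, 1.7]
width: 0.191
finger_force: 19.7
```

Emit:
drive_tool(
  steps=[
    [0,0,0,0],
    [0,0,0,0],
    [0,0,0,0],
  ],
  jaw=0.77,
)

```text
t: 29.05
position: [0.4667, 0.2738, 0.0884]
orientation: [-1.729, -2.623, 0.001]
force: [-0.6, 0.1, 0.6]
width: 0.234
finger_force: 0.0
```

Emit:
drive_tool(
  steps=[
    [0,0.004,-0.003,0],
    [0,0.009,-0.006,0],
    [0,0.014,-0.008,0],
    [0,0.019,-0.01,0],
    [0,0.024,-0.012,0],
    [0,0.029,-0.0135,0],
    [0,0.034,-0.0145,0],
    [0,0.039,-0.015,0],
    [0,0.043,-0.015,0],
    [0,0.047,-0.0155,0],
  ],
)

```text
t: 30.3
position: [0.5105, 0.2926, 0.1041]
orientation: [-1.729, -2.623, 0.0]
force: [-0.5, 0.6, 0.1]
width: 0.232
finger_force: 0.1
```

Emit:
drive_tool(
  steps=[
    [0,0.004,0,0],
    [0,0.008,0,0],
    [0,0.012,0.0005,0],
    [0,0.016,0.001,0],
    [0,0.019,0.001,0],
    [0,0.022,0.001,0],
    [0,0.024,0.001,0],
    [0,0.025,0.001,0],
    [0,0.025,0.001,0],
  ],
)

```text
t: 31.42
position: [0.5333, 0.3024, 0.1032]
orientation: [-1.729, -2.623, -0.0]
force: [0.2, 0.8, 0.3]
width: 0.229
finger_force: 0.0
```

```bash
python3 - <<'E'
from h import *
fm(1);c=manip.capture("wrist");a=c["img"]
w=cv2.imread("pics/w6.png");w=cv2.resize(w,(512,384),interpolation=cv2.INTER_AREA);A=cv2.cvtColor(w,cv2.COLOR_BGR2GRAY);B=cv2.cvtColor(a,cv2.COLOR_RGB2GRAY)
for n,(x0,x1,y0,y1) in {"lrim":(155,200,128,165),"rrim":(315,352,128,165),"tab":(325,360,190,235),"barend":(235,285,125,165)}.items():
    r=cv2.matchTemplate(B[y0-14:y1+14,x0-20:x1+20],A[y0:y1,x0:x1],cv2.TM_CCOEFF_NORMED);_,v,_,l=cv2.minMaxLoc(r);print(n,l[0]-20,l[1]-14,round(v,2))
print([(int(i),int(B[180,i]),int(B[180,i+1])) for i in range(220,300) if abs(int(B[180,i])-int(B[180,i+1]))>10])
print([(int(i),int(B[200,i]),int(B[200,i+1])) for i in range(220,300) if abs(int(B[200,i])-int(B[200,i+1]))>10])
E
```

```text
t 31.48 p [0.5333 0.3023 0.1032] tool F [-0.12 -0.39 -0.43] M [-0.018  0.025 -0.009] w 0.23220923721620118
lrim -3 0 0.94
rrim -3 0 0.98
tab -3 0 0.99
barend -3 0 0.93
[(227, 176, 107), (236, 104, 119), (237, 119, 134), (243, 132, 104), (244, 104, 150), (245, 150, 167), (246, 167, 182), (247, 182, 198), (262, 200, 185), (270, 161, 130), (280, 122, 134), (282, 137, 152), (294, 155, 143), (295, 143, 117)]
[(222, 174, 111), (237, 107, 166), (238, 166, 199), (243, 196, 116), (244, 116, 142), (245, 142, 161), (246, 161, 178), (247, 178, 195), (267, 200, 189), (268, 189, 178), (270, 169, 145), (271, 145, 199), (276, 197, 166), (277, 166, 154), (296, 149, 131), (297, 131, 116)]
```

Emit:
drive_tool(
  steps=[
    [0,0,0,0],
    [0,0,0,0],
    [0,0,0,0],
    [0,0,0,0],
    [0,0,0,0],
  ],
  jaw=1,
  grip_force=60,
)

```text
t: 32.15
position: [0.5335, 0.3025, 0.1034]
orientation: [1.729, 2.623, 0.001]
force: [0.2, -0.3, 1.1]
width: 0.126
finger_force: 60.2
```

Emit:
drive_tool(
  steps=[
    [0,0,-0.003,0],
    [0,0,-0.01,0],
    [0,0,-0.03,0],
    [0,0,-0.06,0],
    [0,0,-0.09,0],
    [0,0,-0.12,0],
    [0,0,-0.138,0],
    [0,0,-0.14,0],
    [0,0,-0.14,0],
  ],
)

```text
t: 33.28
position: [0.5326, 0.302, 0.2421]
orientation: [-1.729, -2.622, 0.003]
force: [-0.0, 1.0, -1.8]
width: 0.123
finger_force: 59.8
```

```bash
python3 - <<'E'
from h import *
fm(1);c=manip.capture("wrist");a=c["img"]
w=cv2.resize(cv2.imread("pics/cmp.png")[:,400:],(220,190),interpolation=cv2.INTER_AREA);A=cv2.cvtColor(w,cv2.COLOR_BGR2GRAY);B=cv2.cvtColor(a,cv2.COLOR_RGB2GRAY)
for n,(x0,x1,y0,y1) in {"lrim":(15,50,20,60),"rrim":(165,200,20,60),"tab":(175,205,80,125),"barend":(85,130,12,55)}.items():
    r=cv2.matchTemplate(B[110+y0-9:110+y1+9,150+x0-14:150+x1+14],A[y0:y1,x0:x1],cv2.TM_CCOEFF_NORMED);_,v,_,l=cv2.minMaxLoc(r);print(n,l[0]-14,l[1]-9,round(v,2))
s=manip.get_obs();p=np.array(s["position"]);R=Ro.from_rotvec(s["orientation"]).as_matrix()
ya=np.degrees(np.arctan2(R[1,1],R[0,1]));print("yaw turn tool",ya-6.7)
bx=np.array([.993,.117,0])
for k in (-.1,0): 
    g=np.array([.595,-.263,.24])+k*bx;print(k,((g-p)@R).round(4))
for X in ([.595,-.263,.204],):
    print([proj(manip.capture(n),X) for n in("side","top")])
E
```

```text
t 33.33 p [0.5325 0.302  0.2417] tool F [-0.59 -0.47  3.16] M [0.006 0.016 0.018] w 0.12300994030091751
lrim 1 -1 0.91
rrim 1 0 0.94
tab 0 -1 0.96
barend 0 0 0.8
yaw turn tool 16.515392957889656
-0.1 [-0.5155 -0.2611  0.0026]
0 [-0.5438 -0.1652  0.0024]
[(np.float64(274.16153605578563), np.float64(138.10858950195674)), (np.float64(322.83243235716907), np.float64(168.5794786475269))]
```

Emit:
drive_tool(
  steps=[
    [-0.025,-0.013,0,1],
    [-0.07,-0.036,0,2],
    [-0.12,-0.061,0,4],
    [-0.17,-0.087,0,6],
    [-0.22,-0.112,0,8],
    [-0.27,-0.137,0,10],
    [-0.32,-0.163,0,11],
    [-0.37,-0.188,0,13],
    [-0.42,-0.214,0,15],
    [-0.46,-0.234,0,16.5],
  ],
)

```text
t: 34.72
position: [0.4975, -0.2163, 0.2432]
orientation: [2.093, 2.343, -0.001]
force: [1.7, 0.7, -2.0]
width: 0.129
finger_force: 59.8
```

```bash
cat > b.py <<'E'
from h import *
fm(1);s=manip.get_obs();p=np.array(s["position"]);R=Ro.from_rotvec(s["orientation"]).as_matrix()
ya=np.degrees(np.arctan2(R[1,1],R[0,1]));print("yaw turn tool",ya-6.7)
bx=np.array([.993,.117,0]);by=np.array([-.117,.993,0])
for k in (-.1,0):
    g=np.array([.595,-.263,.24])+k*bx+.004*by;print(k,((g-p)@R).round(4))
E
python3 b.py
```

```text
t 34.77 p [ 0.4959 -0.2238  0.2437] tool F [-5.5  -1.55  1.75] M [ 0.082 -0.441  0.006] w 0.12978259403684927
yaw turn tool -0.7235925946329615
-0.1 [-0.0465 -0.0055  0.0041]
0 [-0.0452  0.0945  0.004 ]
```

Emit:
drive_tool(
  steps=[
    [-0.015,-0.002,0,-0.5],
    [-0.03,-0.004,0,-0.5],
    [-0.04,-0.004,0,-0.5],
    [-0.04,-0.004,0,-0.5],
    [-0.04,-0.004,0,-0.5],
  ],
)

```text
t: 35.4
position: [0.5004, -0.2521, 0.243]
orientation: [-2.076, -2.357, -0.001]
force: [0.7, 0.4, -2.3]
width: 0.127
finger_force: 59.8
```

```bash
python3 b.py; python3 - <<'E'
from h import *
# refine hook tips with the wrist view from here: save and print where the model points fall
c=manip.capture("wrist");R=np.array(c["R"]);t=np.array(c["t"])
def wp(X):
    p=R@np.array(X)+t;th=np.arctan2(np.hypot(p[0],p[1]),p[2]);ph=np.arctan2(p[1],p[0]);return c["cx"]+c["fx"]*th*np.cos(ph),c["cy"]+c["fx"]*th*np.sin(ph)
for n,X in (("tipL",[.5586,-.2349,.2253]),("tipR",[.566,-.2981,.226]),("seat",[.595,-.263,.204])):print(n,np.round(wp(X),1))
save(c["img"],"w8.png")
E
```

```text
t 35.45 p [ 0.5005 -0.252   0.2431] tool F [0.48 1.28 1.97] M [0.019 0.019 0.005] w 0.1254505987930042
yaw turn tool 0.5827491865058008
-0.1 [-0.0179 -0.0076  0.003 ]
0 [-0.0189  0.0924  0.003 ]
tipL [355.2 221.3]
tipR [341.1 303.5]
seat [381.7 248.4]
```

Emit:
drive_tool(
  steps=[
    [-0.009,0,0,0.5],
    [-0.018,0.005,0,0.5],
    [-0.018,0.02,0,0.5],
    [-0.018,0.04,0,0.5],
    [-0.018,0.06,0,0.5],
    [-0.018,0.08,0,0.5],
    [-0.018,0.092,0,0.5],
    [-0.018,0.092,0,0.5],
    [-0.018,0.092,0,0.5],
  ],
)

```text
t: 36.62
position: [0.5931, -0.2596, 0.2431]
orientation: [-2.088, -2.346, 0.001]
force: [0.0, 0.2, -2.5]
width: 0.124
finger_force: 59.8
```

```bash
python3 b.py; python3 - <<'E'
from h import *
S=manip.capture("side");T=manip.capture("top")
save(S["img"],"s9.png");save(T["img"],"t9.png")
s=manip.get_obs();b=np.array(s["position"])+[0,0,.017]
for c in(S,T):print([np.round(proj(c,X),1).tolist() for X in (b,[.5586,-.2349,.2253],[.566,-.2981,.226])])
E
```

```text
t 36.67 p [ 0.5929 -0.2597  0.2432] tool F [-0.14 -0.97  2.54] M [-0.022  0.021  0.022] w 0.12770944662426273
yaw turn tool -0.05415368538170018
-0.1 [ 0.0003 -0.0983  0.0033]
0 [0.0005 0.0017 0.0032]
[[274.6, 127.6], [279.6, 142.2], [285.9, 130.7]]
[[325.2, 165.4], [314.7, 179.1], [336.1, 177.1]]
```

Emit:
drive_tool(
  steps=[
    [0,0.001,0.008,0],
    [0,0.001,0.016,0],
    [0,0.001,0.024,0],
    [0,0.001,0.031,0],
    [0,0.001,0.037,0],
    [0,0.001,0.041,0],
    [0,0.001,0.043,0],
    [0,0.001,0.043,0],
  ],
)

```text
t: 37.78
position: [0.5948, -0.2591, 0.2002]
orientation: [2.088, 2.348, 0.0]
force: [-0.5, 0.4, -3.0]
width: 0.132
finger_force: 59.8
```

Emit:
drive_tool(
  steps=[
    [0,0,0.001,0],
    [0,0,0.002,0],
    [0,0,0.003,0],
    [0,0,0.004,0],
    [0,0,0.004,0],
  ],
)

```text
t: 38.4
position: [0.5947, -0.259, 0.1961]
orientation: [-2.087, -2.347, -0.0]
force: [0.4, 0.7, -1.2]
width: 0.126
finger_force: 59.8
```

Emit:
drive_tool(
  steps=[
    [0,0,0.0005,0],
    [0,0,0.001,0],
    [0,0,0.0015,0],
    [0,0,0.0015,0],
  ],
)

```text
t: 38.9
position: [0.5949, -0.2591, 0.1952]
orientation: [2.087, 2.348, 0.001]
force: [-0.8, 1.0, 1.9]
width: 0.129
finger_force: 60.3
```

```bash
python3 -c "
from h import *
fm(3)"
```

```text
t 39.05 p [ 0.5949 -0.2591  0.1952] tool F [ 1.33 -1.17 -2.68] M [ 0.344  0.259 -0.014] w 0.12646470855821892
```

Emit:
drive_tool(
  steps=[
    [0,0,-0.0007,0],
    [0,0,-0.0007,0],
  ],
)

```text
t: 39.3
position: [0.5948, -0.2591, 0.1953]
orientation: [2.088, 2.348, 0.0]
force: [-1.6, 0.3, 0.5]
width: 0.126
finger_force: 60.2
```

Emit:
drive_tool(
  steps=[
    [0,0,0,0],
    [0,0,0,0],
    [0,0,0,0],
    [0,0,0,0],
    [0,0,0,0],
    [0,0,0,0],
  ],
  jaw=0.6,
  grip_force=20,
)

```text
t: 40.05
position: [0.5948, -0.2591, 0.1954]
orientation: [-2.088, -2.348, -0.0]
force: [0.5, -0.5, -0.4]
width: 0.401
finger_force: 0.0
```

```bash
python3 - <<'E'
from h import *
fm(1);c=manip.capture("wrist");a=c["img"];s=manip.get_obs();R=Ro.from_rotvec(s["orientation"]).as_matrix()
save(a,"w10.png")
w=cv2.resize(cv2.imread("pics/cmp.png")[:,400:],(220,190),interpolation=cv2.INTER_AREA);A=cv2.cvtColor(w,cv2.COLOR_BGR2GRAY);B=cv2.cvtColor(a,cv2.COLOR_RGB2GRAY)
for n,(x0,x1,y0,y1) in {"lrim":(15,50,20,60),"rrim":(165,200,20,60),"tab":(175,205,80,125),"barend":(85,130,12,55)}.items():
    r=cv2.matchTemplate(B[110+y0-14:110+y1+14,150+x0-20:150+x1+20],A[y0:y1,x0:x1],cv2.TM_CCOEFF_NORMED);_,v,_,l=cv2.minMaxLoc(r);print(n,l[0]-20,l[1]-14,round(v,2))
for v in(180,200):print([(i,int(B[v,i]),int(B[v,i+1])) for i in range(215,310) if abs(int(B[v,i])-int(B[v,i+1]))>20])
E
```

```text
t 40.1 p [ 0.5948 -0.2591  0.1954] tool F [-0.31  0.44  0.22] M [-0.013  0.026 -0.044] w 0.3987395222301482
lrim 0 0 0.9
rrim 0 0 0.85
tab -1 14 0.64
barend 0 0 0.8
[(226, 173, 142), (228, 140, 115), (235, 114, 136), (242, 142, 119), (243, 119, 174), (269, 170, 129), (283, 155, 178)]
[(217, 148, 127), (228, 129, 105), (231, 105, 129), (240, 129, 54), (242, 54, 77), (243, 77, 160), (244, 160, 183), (269, 166, 113), (304, 118, 97)]
```

Force is zero and the filter hasn't moved after release, so it hangs from the rods. Withdrawing straight up.

Emit:
drive_tool(
  steps=[
    [0,0,-0.006,0],
    [0,0,-0.015,0],
    [0,0,-0.03,0],
    [0,0,-0.06,0],
    [0,0,-0.1,0],
    [0,0,-0.14,0],
    [0,0,-0.15,0],
    [0,0,-0.15,0],
  ],
)

```text
t: 41.15
position: [0.5949, -0.2593, 0.3462]
orientation: [2.087, 2.347, 0.001]
force: [0.3, -0.5, 0.1]
width: 0.403
finger_force: 0.0
```

```bash
python3 - <<'E'
from h import *
import pickle,time
fm(1);S=manip.capture("side");T=manip.capture("top");W=manip.capture("wrist")
for _ in range(6):manip.capture("top")
T2=manip.capture("top");W2=manip.capture("wrist")
print("motion top",np.abs(T2["img"].astype(int)-T["img"]).max(),"wrist",(np.abs(W2["img"].astype(int)-W["img"]).max(2)>40).sum())
C0=pickle.load(open("c0.pkl","rb"))
# bystanders: top-view change mask against start
d=np.abs(T2["img"].astype(int)-C0["top"]["img"]).max(2)>45
n,l,stt,ce=cv2.connectedComponentsWithStats(cv2.morphologyEx(d.astype(np.uint8),cv2.MORPH_OPEN,np.ones((3,3))))
for i in range(1,n):
    if stt[i,4]>25:print("changed",stt[i].tolist())
# wrist: bar line in view
g=cv2.cvtColor(W2["img"],cv2.COLOR_RGB2GRAY).astype(int);save(W2["img"],"w11.png")
s=manip.get_obs();R=Ro.from_rotvec(s["orientation"]).as_matrix()
for v in (120,140,160,180,200):
    e=[i for i in range(200,320) if abs(g[v,i+1]-g[v,i])>20];print(v,e)
E
```

```text
t 41.2 p [ 0.5945 -0.2588  0.3448] tool F [-0.06  1.19  0.4 ] M [-0.035 -0.011  0.058] w 0.39971171482410645
motion top 50 wrist 4557
changed [360, 86, 13, 11, 74]
changed [346, 101, 7, 8, 39]
changed [371, 105, 11, 4, 41]
changed [395, 105, 7, 6, 27]
changed [385, 106, 7, 6, 39]
changed [329, 110, 49, 44, 1583]
changed [323, 145, 7, 8, 38]
changed [413, 153, 39, 28, 560]
changed [314, 157, 7, 11, 51]
changed [312, 158, 61, 84, 2542]
changed [499, 169, 13, 7, 58]
changed [236, 175, 74, 57, 1388]
changed [378, 177, 13, 4, 45]
changed [222, 182, 6, 10, 42]
changed [228, 189, 14, 4, 46]
changed [376, 188, 6, 6, 30]
changed [210, 193, 16, 22, 232]
changed [300, 224, 10, 17, 106]
changed [260, 242, 11, 12, 93]
changed [288, 253, 7, 7, 31]
changed [202, 259, 96, 69, 2534]
changed [304, 260, 7, 7, 35]
changed [118, 262, 37, 15, 171]
changed [0, 269, 15, 24, 207]
changed [298, 268, 127, 45, 2635]
changed [174, 270, 21, 13, 169]
changed [16, 280, 20, 9, 122]
changed [215, 302, 7, 8, 33]
changed [176, 304, 36, 23, 494]
changed [0, 321, 7, 36, 187]
changed [439, 324, 18, 10, 136]
changed [171, 328, 30, 18, 295]
changed [317, 329, 6, 5, 28]
changed [215, 331, 21, 14, 159]
changed [400, 335, 58, 19, 587]
changed [5, 344, 71, 40, 1959]
changed [152, 350, 82, 34, 1064]
changed [390, 350, 9, 5, 38]
changed [0, 368, 4, 10, 33]
changed [312, 371, 43, 6, 197]
120 [249, 263, 265, 303]
140 [243, 249, 250, 251, 261, 262, 298, 302]
160 [223, 243, 247, 250, 251, 261, 262, 263, 268, 275, 280, 286, 300, 301, 303, 304, 306, 307, 312]
180 [211, 212, 214, 222, 224, 227, 232, 233, 243, 246, 250, 251, 261, 263, 268, 276, 277, 279, 280, 282, 283, 284, 286, 287, 289, 300, 303, 304, 310]
200 [226, 229, 230, 239, 241, 242, 243, 244, 250, 251, 261, 262, 263, 267, 268, 270, 272, 275, 280, 284, 292, 293, 306, 307]
```

```bash
python3 - <<'E'
from h import *
W=manip.capture("wrist")
for _ in range(8):manip.capture("side")
W2=manip.capture("wrist")
d=np.abs(W2["img"].astype(int)-W["img"]).max(2)>40
print("moved px",d.sum(),"in filter zone",d[90:260,170:340].sum())
s=st();R=Ro.from_rotvec(s["orientation"]).as_matrix()
# bar ends in wrist: column profile along bar axis
g=cv2.cvtColor(W2["img"],cv2.COLOR_RGB2GRAY).astype(int)
v=g[:,256];print("bar col edges",[(i,int(v[i]),int(v[i+1])) for i in range(60,300) if abs(v[i+1]-v[i])>20])
for y in(112,):pass
for e in (256,):
  for r in (120,200):print(r,((wplane(W2,e,r,.218)-s["position"])@R).round(4))
E
```

```text
moved px 73 in filter zone 14
t 42.25 p [ 0.5948 -0.2591  0.3454] o [-2.088 -2.348 -0.   ] F [-0.1 -0.2 -0.7] M [ 0.02 -0.07  0.03] w 0.401 ff 0.0 q [-0.12   0.403  0.673  1.382 -0.249  1.441  0.663]
bar col edges [(121, 162, 217), (244, 206, 124), (262, 124, 101), (270, 113, 161), (284, 156, 124), (285, 124, 93), (290, 75, 106), (291, 106, 134), (293, 137, 90), (294, 90, 60)]
120 [ 0.0592 -0.0006  0.1274]
200 [-0.017  -0.0007  0.1274]
```

```bash
python3 -c "
from cell import manip
print(manip.finish_job())"
```

```text
the job is handed in; nothing more can be done
None
```

The filter was pressed flat on the stone on its tab side, bottom and plain side in that order, each for over a second at about 10 to 12.5 N. It now hangs still and level on both hooks with the gripper clear above it, and I handed the job in at about 42 s; I saw no contact with the bystanders but did not confirm that each one stayed exactly put.

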